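# Take the parts bin off the hanging rail and slide it home in the rack

## Robot

A 6-joint arm with a two-finger parallel gripper is mounted at the origin on the work surface. World frame = base frame: x ahead of the robot, y to its left, z up, the work surface at z = 0. Lengths are in m, angles in rad, forces in N, time in s.
With the tool pointing down it reaches from about 0.325 to 1 m from the base axis. Payload 5.1 kg.
Tool frame: the origin (TCP) lies midway between the tips of the shut fingers; the grasp point (between the pads) lies 19 mm behind it (bot.grasp_offset is the distance from the TCP to the grasp point, in m); z points along the fingers, y is the direction in which the jaws open and shut (so a half turn about z gives the same grasp; the last joint's range is limited). The gripper opens to 85 mm and grips with 20 to 120 N. Pads are 22 mm wide; open, the fingers measure 114 mm over their backs; the gripper's body (76 mm by 85 mm) begins 54 mm behind the grasp point. The pads swing forward as they close: fully open they stand 13 mm farther back than shut.
Start: joints at [-1.41, 0.124, 1.65, -0, 1.367, -0.083], TCP at [0.157, -0.631, 0.231] pointing down, gripper open.
Joint ranges: [-2.61, 2.61], [-1.02, 2.33], [0.03, 2.71], [-1.35, 4.49], [0.32, 2.68], [-2.91, 2.91]. Speed limits (rad/s): [2.57, 2.57, 3.14, 3.14, 3.14, 3.14].

## Interface

Orientations are given as a 3x3 rotation matrix whose columns are the frame's x, y, z axes.
In Python, from cell import bot, cams gives the robot as it stands.
- The arm moves only by the tool drive_tool, never from a script. Its argument "commands" is one flat list of numbers, 7 for each row, row after row: the turn, a rotation vector about the world's x, y, z in degrees, then the shift along the world's x, y, z in mm, then the opening, from 0 (shut) to 1 (fully open). A call has 1 to 10 rows; each row is the pose to reach, as a shift and turn from the pose commanded when the call began; what a row does not reach only later rows make up. A row lasts 1/8 s, in which the tool goes at most 62.5 mm and 10.7 degrees, less where a joint would pass 70% of its speed; a pose out of reach is approached as far as the arm can. A call with a gripper value outside its range is refused whole. The fingers move at their own pace and stop on an object; the grip force is fixed at half the most. Time passes only in rows, so rows that repeat a pose let the fingers close. It gives the time, the measured TCP pose, the force and the opening at its end, in the units of the state.
- bot.observe(): the state, without advancing time (a new reading comes with each control period).
- cams.grab_frame(name): name is "scene" or "top" or "wrist"; returns a dict with "img" (480x640x3 uint8, red, green, blue), "z_map" (480x640 float32, m along the optical axis (not along the pixel's ray), 0 where there is no reading), "K" (3x3 intrinsics, pixels), "world_from_camera" (4x4, takes a point from camera to world coordinates). Camera axes: x right, y up, looking along -z (the intrinsics and any distortion apply to the point x, -y, -z); pixel columns grow to the right and rows downward; lengths in m; the calibration is good to about 2 mm. A picture is of the moment at which its call begins.
- bot.hand_in(): hands the job in, once; it reports no verdict.
The state is a dict: "t": time; "joint_positions": joint angles; "qd": joint speeds; "joint_efforts": joint torques, N m; "tcp_pos": TCP position; "orientation": TCP orientation; "contact_force": force on the tool from outside, world axes, zero at the start; "wrist_torque": the same for the moment, N m; "opening": finger opening in m.
Only numpy, scipy, OpenCV 4.12 (cv2) and the standard library are available. Lean on these libraries where they do the work, as an engineer would, in place of code of your own. Each camera call takes 0.05 s, during which the arm holds its last target. There are 200 camera calls.

## Task

Lift the yellow parts bin up off the rail it hangs on, stand it on the bench in front of the empty bay with the yellow label and let go of it. Then push it straight back into that bay until it is fully home against the back stop. Set it down rather than drop it, keep it level so that both bronze bushes stay in it, and leave the other bins and the things on the bench as they are.

Things in the scene. Friction and masses are not known exactly. Their poses are not given: they have to be found in the camera images.
- bin_yellow: The bin to move: open yellow plastic bin, 100 long (x), 65 wide (y), 50 mm high, walls and floor 3 mm, about 0.25 kg with bushes. Origin: centre of its underside (lip not counted); x to its back, z up. Side walls upright, 50 mm high from x = -15 to the back, sloping to the front wall. Hangs level at one of three places, underside 130, rim 180 mm above the bench.
- bin_yellow_grip (a point): Point to grip the yellow bin near its balance: 13 mm behind and 34 mm above its origin, midway between the upright side walls, which are 65 mm apart outside. Fingers reaching from above 15 to 35 mm below the rim hold it. The walls bear a grip of 15 to 30 N.
- bin_yellow_lip (a point): Middle of the bin's hanging lip, 57 mm behind the origin, at rim height. The lip is a 3 mm ledge, 50 mm wide, running 10 mm back from the back wall's top, with a 3 mm tongue at its end that hangs behind the rail to 14 mm below the rim: the bin must rise 15 mm or more before it can come forward.
- bin_yellow_front (a point): Middle of the outer face of the bin's front wall, 50 mm ahead of the origin, 14 mm above the underside. The front wall is upright, 65 wide and 28 mm high: push here, level, to slide the bin back. On the bench it slides under a few N.
- bin_rail: Fixed bench stand: two blue posts and a level 6 mm aluminium rail, 400 long, top edge 177 mm above the bench. Origin on the bench below the middle of the rail's front face; rail along y, x to the back. Bins hang at x = -51, y = -120, 0, 120. Nothing stands above their rims. A lower row of fixed bins, rims 80 mm above the bench, stands out as far as the hung ones.
- bay_yellow: The empty bay, told by the yellow label plate behind it (80 mm behind the origin, 64 mm up). Origin on the bench: where the origin of bin_yellow is when fully home; x points straight into the bay, z up. No floor: the bin slides on the bench. The back stop, at x = +50, is 28 mm high, below the tongue. Which of the three bays is empty varies.
- bay_mouth (a point): Middle of the empty bay's mouth, 37 mm ahead of bay_yellow's origin, on the bench. The bay is 73 mm wide between 4 mm dividers, 40 mm high, with rounded ends. A bin that is home shows its front 13 mm out of the bay, in line with its neighbours, whose sides are 12 mm away: too close for fingers beside the bin.
- bin_blue: Blue bin of the same make with bolts in it, hanging loose on the rail, to be left hanging. Origin and axes as bin_yellow. The three hung bins are 120 mm apart, so 55 mm lie free between neighbours.
- bin_red: Red bin of the same make with bolts in it, hanging loose on the rail, to be left hanging. Origin and axes as bin_yellow.
- rack: Fixed green steel divider rack with three bays side by side along y, 77 mm apart. Origin: on the bench, the home place of the middle bay; x points into the bays.
- stock_grey: Fixed grey bin that fills another bay, with a grey label. Origin and axes as bay_yellow, of its own bay.
- stock_green: Fixed green bin that fills another bay, with a green label. Origin and axes as bay_yellow, of its own bay.
- bush_a: Loose bronze bush standing in the yellow bin, 24 mm outside, 16 mm inside, 22 mm high, 45 g. Origin: centre of its underside.
- bush_b: A second such bush in the yellow bin.
- bevel_gear: Dark steel bevel gear on the bench, 62 mm across, 34 mm high. Origin: centre of its underside. To be left alone.
- spray: Blue spray can with a red cap, 60 mm across, 190 mm high, on the bench behind. Origin: centre of its underside. To be left alone.
- thread_lock: Small bottle with a red cap, 36 mm across, 85 mm high, on the bench to the right. Origin: centre of its underside. To be left alone.
- grease_tub: Grease tub with a black lid, 84 mm across, 75 mm high, on the bench to the right. Origin: centre of its underside. To be left alone.
- wrench: Steel spanner lying on the bench to the left. To be left alone.
- screwdriver: Screwdriver lying on the bench far left. To be left alone.

How it is judged:
On the way, in this order (a step that is already met when the one before it is completed fails the run):
1. the yellow bin is lifted up off the rail in the gripper (z of bin_yellow in the frame of bin_rail above 0.142 m and contact force between the fingers and bin_yellow above 0.3 N and contact force between bin_rail and bin_yellow below 0.3 N), for 0.05 s.
2. the yellow bin stands on the bench in front of the empty bay, let go of (height (world z) of bin_yellow below 0.004 m and angle between bin_yellow's own z axis and vertical below 0.06 rad and x of bin_yellow in the frame of bay_yellow between -0.25 and -0.05 m and y of bin_yellow in the frame of bay_yellow between -0.05 and 0.05 m and contact force between the fingers and bin_yellow below 0.1 N), for 0.2 s.
At the end, for the whole second after the job is handed in: The yellow bin stands on the bench in the bay with the yellow label, its back within 5 mm of the back stop, between the dividers (within 7 mm sideways, 0.12 rad of straight), flat and at rest; both bushes are in it; the blue and red bins hang within 15 mm of where they hung (x of bin_yellow in the frame of bay_yellow between -0.005 and 0.005 m and y of bin_yellow in the frame of bay_yellow between -0.007 and 0.007 m and angle between the x axis of bin_yellow and the x axis of bay_yellow, either way round below 0.12 rad and height (world z) of bin_yellow below 0.004 m and angle between bin_yellow's own z axis and vertical below 0.05 rad and linear speed of bin_yellow below 0.02 m/s and distance between each of bush_a, bush_b and bin_yellow below 0.056 m and height (world z) of each of bush_a, bush_b below 0.035 m and distance of each of bin_blue, bin_red from where it was at the start of the episode below 0.015 m); the robot touches nothing.
It fails at once if the yellow bin is let go in the air (height (world z) of bin_yellow between 0.02 and 0.115 m and contact force between the fingers and bin_yellow below 0.05 N).
It fails at once if the yellow bin is tipped more than 0.5 rad (angle between bin_yellow's own z axis and vertical above 0.5 rad).
It fails at once if the blue or the red bin is knocked (over 40 mm) (distance of any of bin_blue, bin_red from where it was at the start of the episode above 0.04 m).
It fails at once if a thing on the bench is shifted by over 30 mm (distance of any of bevel_gear, spray, thread_lock, grease_tub, wrench, screwdriver from where it was at the start of the episode above 0.03 m).
It also fails if it takes over 58 s, if anything falls off the work surface, if the arm or the gripper's body presses on something with over 40 N, if the wrist force passes 120 N, or if a joint passes its speed limit or range.

## Working session

There is one attempt and no reset: what is moved stays moved. The work goes in short steps, Python scripts to look and compute and a tool call to move; the robot and the scene stay as the last step left them, time stands still between calls to the robot, and variables do not carry over. Pictures are saved under pics/ and viewed, about 8 in all and at most 12, crops included, and the job is handed in when it is done.

Besides the shell and the picture viewer there is one more tool, called in YAML: its name, and indented under it one key for each argument. drive_tool: Moves the arm, as the interface text tells. Its arguments: {"type":"object","properties":{"commands":{"type":"array","items":{"type":"number"}}},"required":["commands"]}

```bash
mkdir -p pics; cat > h.py <<'E'
import numpy as np, cv2
from cell import bot, cams
def grab(n):
    f=cams.grab_frame(n); return f
def pts(f):
    K=f["K"];z=f["z_map"];v,u=np.mgrid[:480,:640]
    x=(u-K[0,2])/K[0,0]*z;y=(v-K[1,2])/K[1,1]*z
    T=f["world_from_camera"]
    return np.stack([x,-y,-z],-1)@T[:3,:3].T+T[:3,3]
E
python3 - <<'E'
from h import *
for n in("scene","top"):
    f=grab(n);cv2.imwrite(f"pics/{n}0.png",f["img"][...,::-1]);np.savez(f"{n}0.npz",**f)
    print(n,f["K"].tolist(),f["world_from_camera"].round(3).tolist(), [k for k in f], (f["z_map"]==0).mean())
print(bot.observe())
E
```

```text
scene [[515.5931491475184, 0.0, 307.2472766478733], [0.0, 515.5931491475184, 237.8902176274362], [0.0, 0.0, 1.0]] [[0.887, -0.328, 0.325, 0.941], [0.461, 0.657, -0.597, -0.769], [-0.018, 0.679, 0.734, 1.063], [0.0, 0.0, 0.0, 1.0]] ['img', 'z_map', 'K', 'world_from_camera'] 0.0040625
top [[549.3871602641992, 0.0, 316.6430610309088], [0.0, 549.3871602641992, 240.391874842377], [0.0, 0.0, 1.0]] [[-0.005, 0.996, -0.088, 0.39], [-1.0, -0.005, 0.001, -0.012], [0.0, 0.088, 0.996, 1.752], [0.0, 0.0, 0.0, 1.0]] ['img', 'z_map', 'K', 'world_from_camera'] 0.004033203125
{'t': 0.1, 'joint_positions': array([-1.40962362e+00,  1.24438872e-01,  1.65152829e+00,  1.15718089e-05,
        1.36750600e+00, -8.26263545e-02]), 'qd': array([-6.14833667e-05,  6.27307820e-04, -3.59188962e-03, -2.10457651e-04,
        5.75416311e-04, -1.84804119e-04]), 'joint_efforts': array([ 7.83373653e-04, -4.24929035e+01, -3.66655648e+01,  4.07905219e-06,
        3.94204530e-03, -6.51829438e-06]), 'tcp_pos': array([ 0.15677407, -0.63024518,  0.23018201]), 'orientation': array([[ 9.70428511e-01,  2.41388526e-01, -2.90590184e-04],
       [ 2.41388643e-01, -9.70426747e-01,  1.85795951e-03],
       [ 1.66493620e-04, -1.87316205e-03, -9.99998232e-01]]), 'contact_force': array([ 1.10338585, -0.2846191 ,  0.097934  ]), 'wrist_torque': array([-0.04373806,  0.00192237,  0.00427905]), 'opening': 0.08534588775497565}
```

View pics/scene0.png

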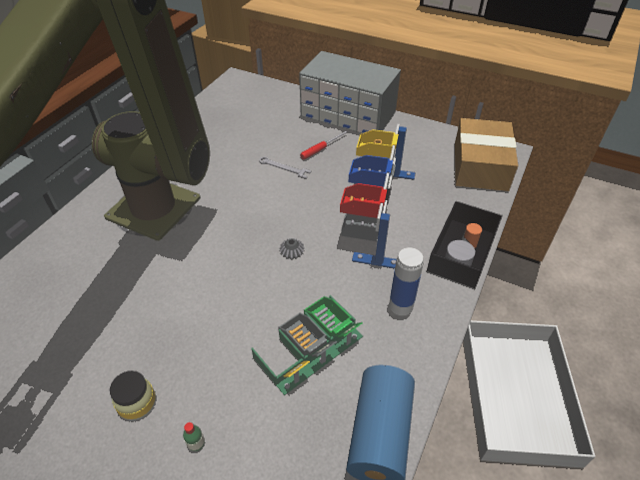

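View pics/top0.png

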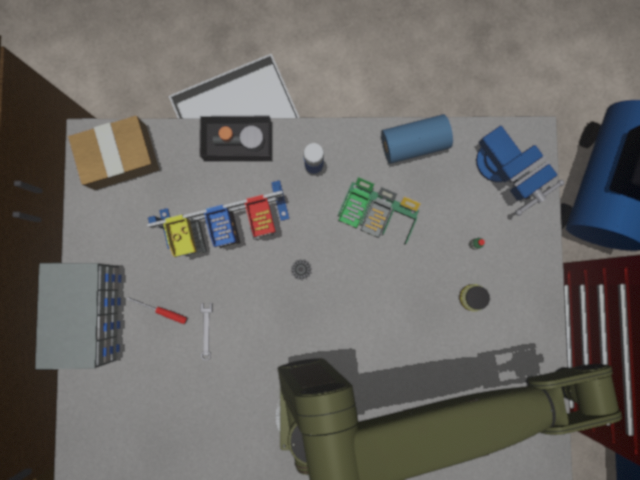

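The yellow bin hangs at the left end of the rail (top view, about (180,235); scene (377,143)). The empty bay is the rack's right one (top (408,218)), with the yellow label at (410,204). The gear is at (301,269) in the top view.

```bash
python3 - <<'E'
from h import *
f=dict(np.load("top0.npz"));P=pts(f);hsv=cv2.cvtColor(f["img"],cv2.COLOR_RGB2HSV)
def reg(u0,u1,v0,v1):
    m=np.zeros((480,640),bool);m[v0:v1,u0:u1]=1;return m
H,S,V=[hsv[...,i].astype(int) for i in range(3)]
def rep(n,m):
    q=P[m];r=cv2.minAreaRect((q[:,:2]*1000).astype(np.float32));print(n,m.sum(),np.round(r[0],1),np.round(r[1],1),round(r[2],1),"z",np.percentile(q[:,2],[2,50,98]).round(3),"corners",cv2.boxPoints(r).round(0).tolist())
R=reg(140,300,175,265)
for n,h0,h1 in(("yel",20,35),("blu",100,125),("red",-1,8)):
    h=(H>=h0)&(H<=h1)&(S>110)&R&(P[...,2]>.12)
    m=h.astype(np.uint8);k,l,s,_=cv2.connectedComponentsWithStats(m);i=1+np.argmax(s[1:,4]);
    rep(n,l==i); rep(n+" rim",(l==i)&(P[...,2]>.17))
lab=reg(395,425,190,215)&(H>=18)&(H<=35)&(S>110);rep("label",lab)
G=reg(330,430,170,250)&(P[...,2]>.02);rep("rackall",G)
g=G&(H>40)&(H<90)&(S>80);rep("green",g)
rep("divider",reg(403,420,210,245)&g); q=P[reg(403,420,212,245)&g];print(cv2.fitLine((q[:,:2]*1000).astype(np.float32),cv2.DIST_HUBER,0,.01,.01).ravel())
rep("gear",reg(285,318,255,285)&(P[...,2]>.01))
# rail top
rl=reg(150,290,185,230)&(S<60)&(P[...,2]>.165)&(P[...,2]<.2);q=P[rl];print(rl.sum(),cv2.fitLine((q[:,:2]*1000).astype(np.float32),cv2.DIST_HUBER,0,.01,.01).ravel())
a=cv2.resize(f["img"][170:260,140:300],None,fx=4.5,fy=4.5,interpolation=2);b=cv2.resize(f["img"][170:260,320:430],None,fx=4.5,fy=4.5,interpolation=2)
im=np.zeros((820,720,3),np.uint8);im[:405,:720]=a[:405];im[410:815,:495]=b;cv2.imwrite("pics/c1.png",cv2.resize(im,(526,600))[...,::-1])
E
```

```text
yel 880 [455.5 223.4] [476.7 109. ] 61.5 z [0.128 0.14  0.185] corners [[294.0, 40.0], [390.0, -12.0], [617.0, 407.0], [521.0, 459.0]]
yel rim 147 [460.6 220.3] [476.2  97.1] 61.5 z [0.171 0.179 0.314] corners [[304.0, 34.0], [390.0, -12.0], [617.0, 406.0], [531.0, 453.0]]
blu 294 [517.3 138.7] [387.9  74.7] 60.7 z [0.127 0.147 0.185] corners [[390.0, -12.0], [455.0, -49.0], [645.0, 289.0], [580.0, 326.0]]
blu rim 97 [516.9 138. ] [386.5  74.7] 60.7 z [0.171 0.18  0.187] corners [[390.0, -12.0], [455.0, -49.0], [644.0, 288.0], [579.0, 325.0]]
red 633 [510.7 102.7] [323.1  82.8] 29.1 z [0.127 0.137 0.186] corners [[349.0, 60.0], [390.0, -12.0], [672.0, 145.0], [632.0, 217.0]]
red rim 118 [511.7 100.9] [323.1  78.7] 29.1 z [0.171 0.18  1.752] corners [[351.0, 57.0], [390.0, -12.0], [672.0, 145.0], [634.0, 214.0]]
label 106 [ 652.1 -302. ] [53.3 20.5] 65.4 z [0.014 0.067 0.083] corners [[632.0, -322.0], [650.0, -331.0], [672.0, -282.0], [654.0, -274.0]]
rackall 1194 [ 524.9 -162.8] [235.4 368.9] 66.3 z [0.021 0.051 1.752] corners [[309.0, -196.0], [646.0, -345.0], [741.0, -129.0], [403.0, 19.0]]
green 323 [ 584.1 -110. ] [203.5 384.8] 35.4 z [0.023 0.05  0.087] corners [[390.0, -12.0], [613.0, -326.0], [778.0, -208.0], [556.0, 106.0]]
divider 19 [ 621.  -306.2] [41.9  6.3] 67.5 z [0.022 0.029 0.035] corners [[610.0, -324.0], [616.0, -327.0], [632.0, -288.0], [626.0, -286.0]]
[ 4.1879031e-01  9.0808296e-01  6.2138959e+02 -3.0515588e+02]
gear 324 [443.7  28. ] [97.  93.3] 80.5 z [0.01  0.025 0.042] corners [[390.0, -12.0], [482.0, -28.0], [498.0, 68.0], [406.0, 84.0]]
243 [ 2.4017145e-01 -9.7073048e-01  6.2371124e+02  2.7822372e+02]
```

View pics/c1.png

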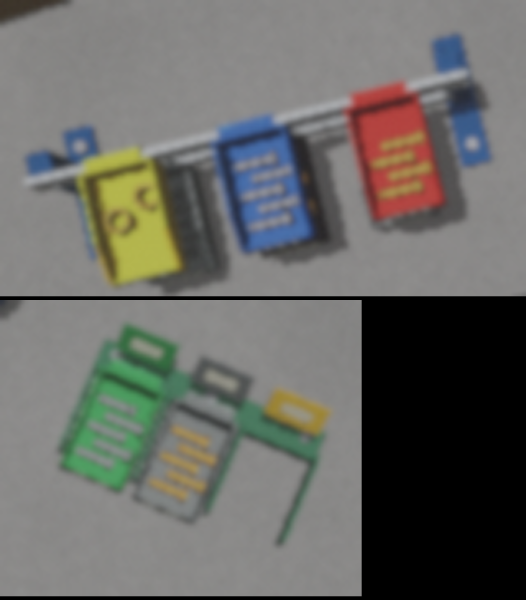

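```bash
python3 - <<'E'
from h import *
f=dict(np.load("top0.npz"));P=pts(f);hsv=cv2.cvtColor(f["img"],cv2.COLOR_RGB2HSV);ok=(f["z_map"]>0)&(P[...,2]<.25)
H,S,V=[hsv[...,i].astype(int) for i in range(3)]
def reg(u0,u1,v0,v1):
    m=np.zeros((480,640),bool);m[v0:v1,u0:u1]=1;return m&ok
def rep(n,m,yaw):
    q=P[m];c,s=np.cos(np.radians(yaw)),np.sin(np.radians(yaw));l=q[:,:2]*1000@np.array([[c,-s],[s,c]])
    lo,hi=np.percentile(l,[.7,99.3],axis=0);mid=(lo+hi)/2
    print(n,m.sum(),"size",(hi-lo).round(1),"mid",np.round([c*mid[0]-s*mid[1],s*mid[0]+c*mid[1]],1),"local lo/hi",lo.round(),hi.round(),"z",np.percentile(q[:,2],[2,50,98]).round(3))
rl=reg(150,290,185,230)&(S<60)&(P[...,2]>.165)&(P[...,2]<.2);q=P[rl];d=cv2.fitLine((q[:,:2]*1000).astype(np.float32),cv2.DIST_HUBER,0,.01,.01).ravel();yr=np.degrees(np.arctan2(d[0],-d[1]));print("rail yaw",yr,d)
R=reg(140,300,175,265)&(P[...,2]>.12)
for n,h0,h1 in(("yel",20,35),("blu",100,125),("red",-1,8)):
    m=((H>=h0)&(H<=h1)&(S>110)&R).astype(np.uint8);k,l,s,_=cv2.connectedComponentsWithStats(m);i=1+np.argmax(s[1:,4])
    q=P[l==i];r=cv2.minAreaRect((q[:,:2]*1000).astype(np.float32));print(r)
    rep(n,l==i,yr);rep(n+" rim",(l==i)&(P[...,2]>.172),yr)
lab=reg(380,425,190,218)&(P[...,2]>.055)&(H>=18)&(H<=35)&(S>110);q=P[lab];print(cv2.minAreaRect((q[:,:2]*1000).astype(np.float32)))
G=reg(330,430,175,250)&(P[...,2]>.02);q=P[G];r=cv2.minAreaRect((q[:,:2]*1000).astype(np.float32));print("rack",r)
ya=r[2]-90 if r[2]>45 else r[2]
rep("rackall",G,ya);rep("label",lab,ya)
for n,u0,u1 in(("div",402,425),):rep(n,reg(u0,u1,208,246)&(P[...,2]>.015)&(H>40)&(H<90)&(S>60),ya)
rep("gear",reg(285,318,255,285)&(P[...,2]>.01),0)
E
```

```text
rail yaw 13.896659 [ 2.4017145e-01 -9.7073048e-01  6.2371124e+02  2.7822372e+02]
((546.2368774414062, 385.620849609375), (109.09188842773438, 65.94322204589844), 14.468708038330078)
yel 877 size [106.2  64.7] mid [546.  385.5] local lo/hi [569. 211.] [676. 275.] z [0.128 0.14  0.184]
yel rim 131 size [86.1 65.3] mid [557.3 388.4] local lo/hi [591. 211.] [677. 276.] z [0.172 0.18  0.188]
((599.6969604492188, 275.0966491699219), (57.742557525634766, 64.45024108886719), 15.590605735778809)
blu 293 size [55.5 63.3] mid [600.2 275.1] local lo/hi [621.  91.] [676. 155.] z [0.127 0.147 0.185]
blu rim 89 size [49.2 61.8] mid [603.5 276. ] local lo/hi [627.  92.] [677. 154.] z [0.173 0.18  0.186]
((603.7131958007812, 152.65383911132812), (109.13167572021484, 63.49689865112305), 13.737476348876953)
red 629 size [107.7  63. ] mid [603.6 152.7] local lo/hi [569. -28.] [676.  35.] z [0.127 0.137 0.185]
red rim 108 size [83.9 63. ] mid [615.8 155.9] local lo/hi [593. -28.] [677.  35.] z [0.173 0.18  0.187]
((652.088134765625, -302.0330810546875), (53.253482818603516, 20.48639488220215), 65.3795394897461)
rack ((628.20458984375, -208.2397003173828), (235.42005920410156, 143.11224365234375), 66.0658950805664)
rackall 1160 size [140.8 232.9] mid [ 628.5 -208. ] local lo/hi [588. -52.] [729. 181.] z [0.021 0.05  0.082]
label 83 size [20.4 52.7] mid [ 652.  -302.3] local lo/hi [708. -38.] [729.  15.] z [0.055 0.07  0.084]
div 30 size [ 8.2 45.1] mid [ 620.8 -304.6] local lo/hi [687. -49.] [695.  -4.] z [0.021 0.028 0.037]
gear 320 size [71.2 65.7] mid [451.2  37.7] local lo/hi [416.   5.] [487.  71.] z [0.01  0.024 0.04 ]
```

Rail yaw is 13.9°. The bin origin is about (541, 384.5), and the hanging spots fit the 120 mm pitch. The bay origin is about (579, -269) with yaw about -24°, and its label, stock fronts and width agree. I'll go to a spot near the bay for a closer wrist look.

drive_tool:
  commands: [0, 0, 0, 323, 430, 100, 1, 0, 0, 0, 323, 430, 100, 1, 0, 0, 0, 323, 430, 100, 1, 0, 0, 0, 323, 430, 100, 1, 0, 0, 0, 323, 430, 100, 1, 0, 0, 0, 323, 430, 100, 1, 0, 0, 0, 323, 430, 100, 1, 0, 0, 0, 323, 430, 100, 1, 0, 0, 0, 323, 430, 100, 1, 0, 0, 0, 323, 430, 100, 1]

```text
t: 1.35
tcp_pos: [0.4812, -0.1985, 0.3317]
orientation: [[0.969, 0.246, 0.001], [0.246, -0.969, -0.0], [0.001, 0.0, -1.0]]
contact_force: [0.4, -0.5, 1.5]
opening: 0.0854
```

```bash
python3 - <<'E'
from h import *
f=grab("wrist");cv2.imwrite("pics/w1.png",f["img"][...,::-1]);np.savez("w1.npz",**f);print(f["world_from_camera"].round(3).tolist(),bot.observe()["tcp_pos"])
E
```

```text
[[0.245, 0.922, 0.299, 0.558], [-0.969, 0.233, 0.076, -0.179], [0.001, -0.309, 0.951, 0.474], [0.0, 0.0, 0.0, 1.0]] [ 0.48028817 -0.19972114  0.33109771]
```

View pics/w1.png

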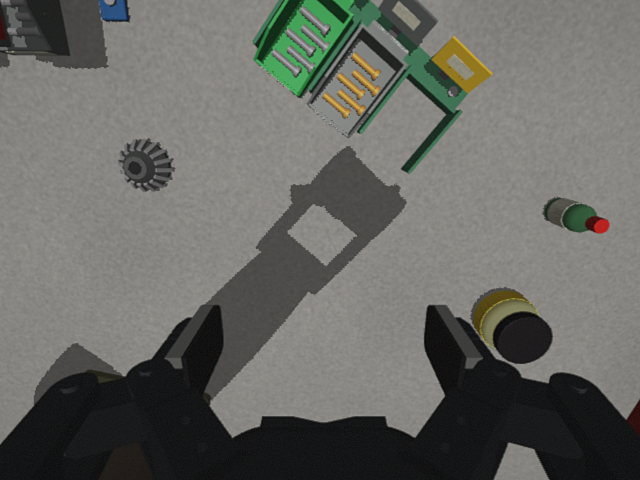

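The wrist view shows the empty bay: right divider (408,168)–(458,115), left divider (362,130)–(408,72), yellow label (462,63). The gear is at (147,165), clear of the way.

```bash
python3 - <<'E'
from h import *
f=dict(np.load("w1.npz"));P=pts(f);hsv=cv2.cvtColor(f["img"],cv2.COLOR_RGB2HSV);H,S,V=[hsv[...,i].astype(int) for i in range(3)]
g=(H>40)&(H<90)&(S>60)&(f["z_map"]>0);v,u=np.mgrid[:480,:640]
top=g&(abs(P[...,2]-.04)<.004)
def line(n,m):
    q=(P[m][:,:2]*1000).astype(np.float32);d=cv2.fitLine(q,cv2.DIST_HUBER,0,.01,.01).ravel();r=cv2.minAreaRect(q);print(n,m.sum(),"yaw",np.degrees(np.arctan(d[1]/d[0])).round(2),d[2:].round(1),[np.round(a,1) for a in r]);return r
# band along each divider
def band(a,b,w):
    k=np.zeros((480,640),np.uint8);cv2.line(k,a,b,1,w);return k>0
line("right",top&band((407,170),(452,121),14))
line("left",top&band((361,132),(402,80),12))
lab=(H>=18)&(H<=35)&(S>110)&(u>430)&(u<495)&(v>30)&(v<95)&(P[...,2]>.03);q=P[lab];r=cv2.minAreaRect((q[:,:2]*1000).astype(np.float32));print("label",r,np.percentile(q[:,2],[2,50,98]))
G=(u>250)&(u<500)&(v<175)&(abs(P[...,2]-.05)<.004)&(H<180);q=P[G];print("rims",cv2.minAreaRect((q[:,:2]*1000).astype(np.float32)))
for n,m in(("grey front",(S<50)&(u>300)&(u<400)&(v>80)&(v<140)&(P[...,2]>.022)&(f["z_map"]>0)),("green front",g&(u<330)&(u>250)&(v>40)&(v<100)&(P[...,2]>.022))):
    q=P[m]*1000;c,s=np.cos(np.radians(-24)),np.sin(np.radians(-24));print(n,m.sum(),np.percentile(q[:,0]*c+q[:,1]*s,[1,3]).round(1),np.percentile(-q[:,0]*s+q[:,1]*c,[1,99]).round(1))
E
```

```text
right 262 yaw -23.61 [ 569.9 -311. ] [array([ 569., -311.]), array([ 4.4, 83.4]), np.float64(65.9)]
left 241 yaw -23.93 [ 598.8 -239.9] [array([ 598.1, -239.6]), array([ 3.8, 79. ]), np.float64(66.0)]
label ((623.4767456054688, -247.95289611816406), (55.283390045166016, 181.88095092773438), 26.755329132080078) [0.05080951 0.06897428 0.07898303]
rims ((634.7542114257812, -211.23931884765625), (214.95594787597656, 98.06233215332031), 66.61591339111328)
grey front 543 [590.6 590.9] [22.1 94.7]
green front 742 [590.5 590.8] [ 98.9 176.5]
```

drive_tool:
  commands: [0, 0, 0, 73, 587, 0, 1, 0, 0, 0, 73, 587, 0, 1, 0, 0, 0, 73, 587, 0, 1, 0, 0, 0, 73, 587, 0, 1, 0, 0, 0, 73, 587, 0, 1, 0, 0, 0, 73, 587, 0, 1, 0, 0, 0, 73, 587, 0, 1, 0, 0, 0, 73, 587, 0, 1, 0, 0, 0, 73, 587, 0, 1, 0, 0, 0, 73, 587, 0, 1]

```text
t: 2.65
tcp_pos: [0.5532, 0.3874, 0.3296]
orientation: [[0.97, 0.242, -0.002], [0.242, -0.97, -0.001], [-0.002, 0.001, -1.0]]
contact_force: [0.7, -0.3, -0.5]
opening: 0.0854
```

drive_tool:
  commands: [0, 0, 0, 0, 0, 0, 1, 0, 0, 0, 0, 0, 0, 1]

```text
t: 2.9
tcp_pos: [0.5533, 0.3845, 0.3306]
orientation: [[0.971, 0.24, -0.001], [0.24, -0.971, -0.001], [-0.001, 0.001, -1.0]]
contact_force: [0.1, -1.0, 0.4]
opening: 0.0854
```

```bash
python3 - <<'E'
from h import *
f=grab("wrist");cv2.imwrite("pics/w2.png",f["img"][...,::-1]);np.savez("w2.npz",**f);o=bot.observe();print(o["tcp_pos"],o["orientation"][:,0])
P=pts(f);hsv=cv2.cvtColor(f["img"],cv2.COLOR_RGB2HSV);H,S,V=[hsv[...,i].astype(int) for i in range(3)]
y=((H>=20)&(H<=35)&(S>110)&(f["z_map"]>0)&(P[...,2]>.12)&(P[...,2]<.2)).astype(np.uint8);k,l,s,_=cv2.connectedComponentsWithStats(y);m=l==1+np.argmax(s[1:,4])
a=np.radians(13.9);c,s=np.cos(a),np.sin(a)
for n,mm in(("all",m),("rim",m&(P[...,2]>.175))):
    q=P[mm]*1000;print(n,mm.sum(),cv2.minAreaRect(q[:,:2].astype(np.float32)),np.percentile(q[:,0]*c+q[:,1]*s,[.5,99.5]),np.percentile(-q[:,0]*s+q[:,1]*c,[.5,99.5]),np.percentile(q[:,2],[2,98]))
E
```

```text
[0.55331504 0.3843577  0.3310562 ] [ 9.70924870e-01  2.39383692e-01 -5.86641576e-04]
all 7063 ((548.4053344726562, 384.2171936035156), (109.91167449951172, 64.91102600097656), 13.801379203796387) [570.50293951 679.43081645] [209.21641705 273.33312489] [131.30852398 180.53910977]
rim 1619 ((561.0703735351562, 387.32830810546875), (83.54324340820312, 64.91102600097656), 13.801379203796387) [598.26449075 679.33522207] [208.85735155 273.52185442] [175.97386992 181.04103816]
```

View pics/w2.png

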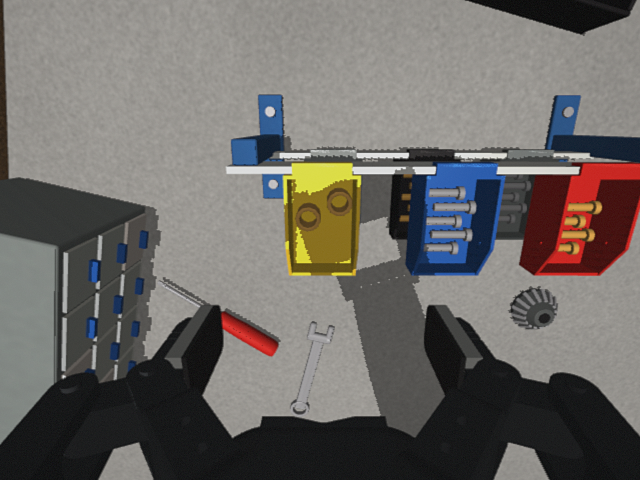

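The wrist view shows the yellow bin at (322,220) with both bushes in it, clear on both sides. It puts the bin origin within 3 mm of the first measurement, with the rim at 180 mm. Going down to grip.

drive_tool:
  commands: [0, 0, 0, 2, 2, -60, 1, 0, 0, 0, 2, 2, -105, 1, 0, 0, 0, 2, 2, -130, 1, 0, 0, 0, 2, 2, -150, 1, 0, 0, 0, 2, 2, -170, 1, 0, 0, 0, 2, 2, -182, 1, 0, 0, 0, 2, 2, -190, 1, 0, 0, 0, 2, 2, -190, 1, 0, 0, 0, 2, 2, -190, 1]

```text
t: 4.08
tcp_pos: [0.5553, 0.3886, 0.1423]
orientation: [[0.97, 0.242, 0.001], [0.242, -0.97, 0.001], [0.001, -0.0, -1.0]]
contact_force: [0.2, 0.3, 0.1]
opening: 0.0854
```

drive_tool:
  commands: [0, 0, 0, 0, 0, 0, 0.85, 0, 0, 0, 0, 0, 0, 0.78, 0, 0, 0, 0, 0, 0, 0.72, 0, 0, 0, 0, 0, 0, 0.7, 0, 0, 0, 0, 0, 0, 0.7, 0, 0, 0, 0, 0, 0, 0.7]

```text
t: 4.82
tcp_pos: [0.5558, 0.3867, 0.1429]
orientation: [[0.97, 0.242, 0.002], [0.242, -0.97, -0.003], [0.001, 0.003, -1.0]]
contact_force: [-0.2, -7.2, 5.3]
opening: 0.0641
```

drive_tool:
  commands: [0, 0, 0, 0, 0, 3, 0.7, 0, 0, 0, 0, 0, 7, 0.7, 0, 0, 0, 0, 0, 12, 0.7, 0, 0, 0, 0, 0, 18, 0.7, 0, 0, 0, 0, 0, 25, 0.7, 0, 0, 0, 0, 0, 32, 0.7, 0, 0, 0, 0, 0, 40, 0.7, 0, 0, 0, 0, 0, 45, 0.7, 0, 0, 0, 0, 0, 45, 0.7]

```text
t: 5.95
tcp_pos: [0.5551, 0.3884, 0.1872]
orientation: [[0.97, 0.241, 0.001], [0.241, -0.97, 0.001], [0.001, -0.0, -1.0]]
contact_force: [0.5, -0.1, -3.3]
opening: 0.0644
```

```bash
python3 - <<'E'
from h import *
f=grab("wrist");cv2.imwrite("pics/w3.png",f["img"][...,::-1]);o=bot.observe();print(o["tcp_pos"],o["opening"],o["contact_force"],o["wrist_torque"])
P=pts(f);hsv=cv2.cvtColor(f["img"],cv2.COLOR_RGB2HSV);H,S,V=[hsv[...,i].astype(int) for i in range(3)]
y=((H>=20)&(H<=35)&(S>110)&(f["z_map"]>0)&(P[...,2]>.12)&(P[...,2]<.3)).astype(np.uint8);k,l,s,_=cv2.connectedComponentsWithStats(y);m=l==1+np.argmax(s[1:,4])
q=P[m]*1000;print(m.sum(),cv2.minAreaRect(q[:,:2].astype(np.float32)),np.percentile(q[:,2],[1,10,50,99]))
E
```

```text
[0.55493595 0.38826365 0.18659242] 0.06420523372742716 [ 0.47801919  0.25658145 -2.54721322] [ 0.01292839 -0.0121582   0.05467598]
30261 ((547.931396484375, 388.61285400390625), (109.1013412475586, 70.04678344726562), 13.761143684387207) [175.77151399 176.53465889 204.06131299 225.16882134]
```

View pics/w3.png

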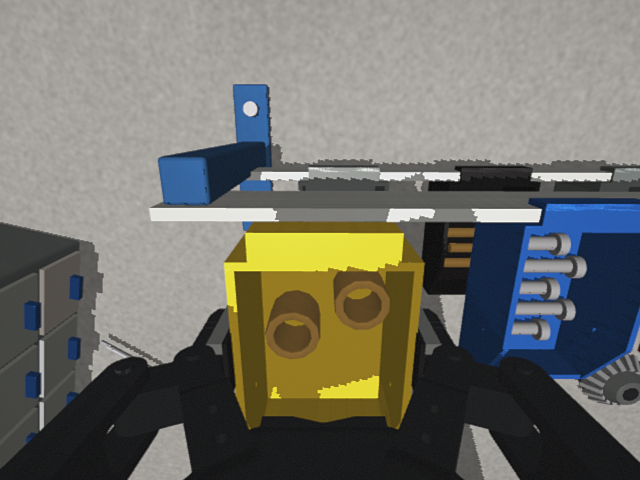

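Bin held level at an underside height of about 175 mm, clear of the rail, with both bushes upright inside ((292,335), (361,303)). Moving it out and across to the rack.

drive_tool:
  commands: [0, 0, 0, -10, -3, 15, 0.7, 0, 0, 0, -35, -8, 25, 0.7, 0, 0, 0, -65, -16, 30, 0.7, 0, 0, 0, -95, -30, 30, 0.7, 0, 0, 0, -108, -60, 30, 0.7, 0, 0, -3, -110, -95, 30, 0.7, 0, 0, -6, -110, -130, 30, 0.7, 0, 0, -9, -110, -165, 30, 0.7, 0, 0, -12, -110, -200, 30, 0.7, 0, 0, -15, -110, -235, 30, 0.7]

```text
t: 7.25
tcp_pos: [0.4443, 0.1522, 0.2172]
orientation: [[1.0, -0.019, 0.001], [-0.019, -1.0, 0.0], [0.001, -0.0, -1.0]]
contact_force: [1.2, 0.6, -2.0]
opening: 0.0642
```

drive_tool:
  commands: [0, 0, -3, 2, -38, -2, 0.7, 0, 0, -6, 4, -76, -6, 0.7, 0, 0, -9, 6, -114, -12, 0.7, 0, 0, -12, 8, -152, -20, 0.7, 0, 0, -15, 10, -190, -30, 0.7, 0, 0, -18, 12, -228, -42, 0.7, 0, 0, -20, 14, -266, -54, 0.7, 0, 0, -22, 15, -304, -66, 0.7, 0, 0, -23, 16, -340, -76, 0.7, 0, 0, -23, 17, -365, -80, 0.7]

```text
t: 8.5
tcp_pos: [0.4613, -0.2128, 0.1365]
orientation: [[0.913, -0.408, -0.0], [-0.408, -0.913, 0.0], [-0.0, -0.0, -1.0]]
contact_force: [-0.1, 0.2, -2.6]
opening: 0.0639
```

drive_tool:
  commands: [0, 0, 0, 0, 0, 0, 0.7, 0, 0, 0, 0, 0, 0, 0.7]

```text
t: 8.75
tcp_pos: [0.4618, -0.2112, 0.1369]
orientation: [[0.913, -0.407, 0.001], [-0.407, -0.913, 0.0], [0.0, -0.0, -1.0]]
contact_force: [-0.3, 0.3, -3.2]
opening: 0.0645
```

```bash
python3 - <<'E'
from h import *
f=grab("wrist");cv2.imwrite("pics/w4.png",f["img"][...,::-1]);o=bot.observe();print(o["tcp_pos"],o["opening"],o["contact_force"],o["orientation"].round(4))
P=pts(f);hsv=cv2.cvtColor(f["img"],cv2.COLOR_RGB2HSV);H,S,V=[hsv[...,i].astype(int) for i in range(3)]
v,u=np.mgrid[:480,:640]
y=((H>=20)&(H<=35)&(S>110)&(f["z_map"]>0)&(v>200)).astype(np.uint8);k,l,s,_=cv2.connectedComponentsWithStats(y);m=l==1+np.argmax(s[1:,4])
q=P[m]*1000;print(m.sum(),cv2.minAreaRect(q[:,:2].astype(np.float32)),np.percentile(q[:,2],[1,10,50,99]))
E
```

```text
[ 0.46189263 -0.21103187  0.13686666] 0.06477289215569093 [ 0.15658711  0.17997249 -2.65548311] [[ 9.136e-01 -4.066e-01  6.000e-04]
 [-4.066e-01 -9.136e-01  0.000e+00]
 [ 5.000e-04 -3.000e-04 -1.000e+00]]
30298 ((410.099365234375, -171.80018615722656), (84.71586608886719, 234.5408935546875), 51.017738342285156) [125.52301716 126.29608398 153.47850533 174.87817854]
```

View pics/w4.png

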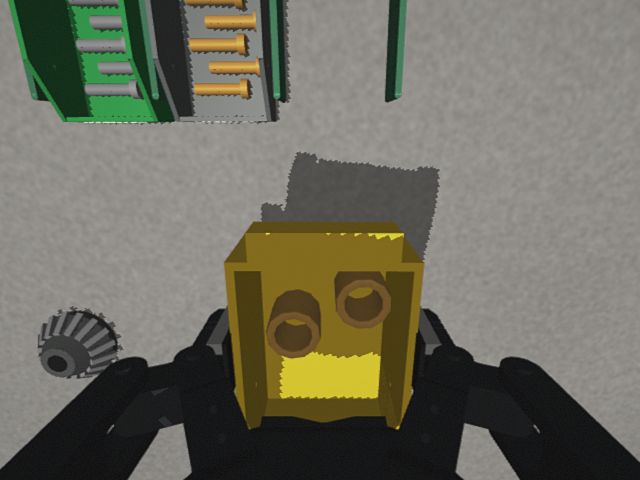

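```bash
python3 - <<'E'
from h import *
f=grab("wrist");P=pts(f)*1000;hsv=cv2.cvtColor(f["img"],cv2.COLOR_RGB2HSV);H,S,V=[hsv[...,i].astype(int) for i in range(3)]
v,u=np.mgrid[:480,:640];a=np.radians(-23.9);c,s=np.cos(a),np.sin(a)
L=np.stack([P[...,0]*c+P[...,1]*s,-P[...,0]*s+P[...,1]*c],-1)
g=(H>40)&(H<90)&(S>50)&(abs(P[...,2]-40)<3)
for n,m in(("R",g&(u>370)&(u<420)&(v<105)),("L",g&(u>262)&(u<300)&(v<105))):
    q=P[m][:,:2].astype(np.float32);d=cv2.fitLine(q,cv2.DIST_HUBER,0,.01,.01).ravel();print(n,m.sum(),np.degrees(np.arctan(d[1]/d[0])),np.percentile(L[m],[2,50,98],axis=0).round(1).tolist())
m=(H>=20)&(H<=35)&(S>110)&(v>215)&(u>200)&(u<440)&(P[...,2]>168);print("bin",m.sum(),np.percentile(L[m],[1,99],axis=0).round(1).tolist())
o=bot.observe()["tcp_pos"]*1000;print("tcp",o[0]*c+o[1]*s,-o[0]*s+o[1]*c)
E
```

```text
R 682 -23.751135 [[605.1, -55.7], [632.4, -53.6], [656.8, -51.8]]
L 691 -23.986504 [[605.2, 20.9], [632.5, 22.9], [656.9, 25.0]]
bin 11185 [[481.6, -38.3], [587.0, 26.0]]
tcp 507.8385936811715 -5.70792683616699
```

drive_tool:
  commands: [0, 0, 0, 1, -6, -15, 0.7, 0, 0, 0, 1, -10, -40, 0.7, 0, 0, 0, 1, -10, -65, 0.7, 0, 0, 0, 1, -10, -85, 0.7, 0, 0, 0, 1, -10, -100, 0.7, 0, 0, 0, 1, -10, -110, 0.7, 0, 0, 0, 1, -10, -117, 0.7, 0, 0, 0, 1, -10, -121, 0.7, 0, 0, 0, 1, -10, -121, 0.7, 0, 0, 0, 1, -10, -121, 0.7]

```text
t: 10.1
tcp_pos: [0.4633, -0.222, 0.0159]
orientation: [[0.913, -0.407, 0.001], [-0.407, -0.913, -0.001], [0.001, 0.0, -1.0]]
contact_force: [1.1, -1.1, -2.2]
opening: 0.0645
```

drive_tool:
  commands: [0, 0, 0, 0, 0, -1, 0.7, 0, 0, 0, 0, 0, -2, 0.7, 0, 0, 0, 0, 0, -2, 0.7, 0, 0, 0, 0, 0, -2, 0.7]

```text
t: 10.6
tcp_pos: [0.4629, -0.2218, 0.0133]
orientation: [[0.913, -0.407, 0.0], [-0.407, -0.913, 0.0], [0.0, -0.0, -1.0]]
contact_force: [-0.4, 0.0, -2.8]
opening: 0.064
```

drive_tool:
  commands: [0, 0, 0, 0, 0, -1, 0.7, 0, 0, 0, 0, 0, -2, 0.7, 0, 0, 0, 0, 0, -2, 0.7, 0, 0, 0, 0, 0, -2, 0.7]

```text
t: 11.1
tcp_pos: [0.4631, -0.2219, 0.013]
orientation: [[0.913, -0.407, -0.001], [-0.407, -0.913, 0.0], [-0.001, 0.0, -1.0]]
contact_force: [-5.3, 3.9, 10.3]
opening: 0.0645
```

The bench is felt (+10 N up). Letting go, then lifting clear.

drive_tool:
  commands: [0, 0, 0, 0, 0, 1, 0.74, 0, 0, 0, 0, 0, 1, 0.8, 0, 0, 0, 0, 0, 1, 0.9, 0, 0, 0, 0, 0, 1, 1, 0, 0, 0, 0, 0, 1, 1, 0, 0, 0, 0, 0, 1, 1, 0, 0, 0, 0, 0, 15, 1, 0, 0, 0, 0, 0, 40, 1, 0, 0, 0, 0, 0, 80, 1, 0, 0, 0, 0, 0, 120, 1]

```text
t: 12.35
tcp_pos: [0.4629, -0.2218, 0.1334]
orientation: [[0.913, -0.407, 0.001], [-0.407, -0.913, -0.0], [0.001, 0.0, -1.0]]
contact_force: [0.3, 0.2, 0.1]
opening: 0.0854
```

drive_tool:
  commands: [0, 0, 0, -25, 11, 30, 0.3, 0, 0, 0, -55, 25, 60, 0.3, 0, 0, 0, -55, 25, 60, 0.3, 0, 0, 0, -55, 25, 60, 0.3]

```text
t: 12.85
tcp_pos: [0.408, -0.1968, 0.1916]
orientation: [[0.913, -0.407, 0.001], [-0.407, -0.913, -0.001], [0.001, 0.0, -1.0]]
contact_force: [-0.4, -0.2, -0.5]
opening: 0.0253
```

```bash
cat > m.py <<'E'
from h import *
import sys
f=grab("wrist");cv2.imwrite(sys.argv[1],f["img"][...,::-1]);P=pts(f)*1000;hsv=cv2.cvtColor(f["img"],cv2.COLOR_RGB2HSV);H,S,V=[hsv[...,i].astype(int) for i in range(3)]
ok=f["z_map"]>0;a=np.radians(-23.9);c,s=np.cos(a),np.sin(a)
L=np.stack([P[...,0]*c+P[...,1]*s,-P[...,0]*s+P[...,1]*c],-1)
y=(H>=20)&(H<=35)&(S>110)&ok&(P[...,2]<56)&(abs(L[...,1]+15)<50)&(L[...,0]<705)
m=y&(P[...,2]>5)
print("bin",m.sum(),cv2.minAreaRect(P[m][:,:2].astype(np.float32)),"L",np.percentile(L[m],[.3,99.7],axis=0).round(1).tolist(),"z",np.percentile(P[m][:,2],[1,99]))
r=y&(P[...,2]>46);print("rim",r.sum(),np.percentile(L[r],[.3,99.7],axis=0).round(1).tolist())
o=bot.observe();p=o["tcp_pos"]*1000;print("tcp",p,"L",p[0]*c+p[1]*s,-p[0]*s+p[1]*c,o["opening"],o["contact_force"])
E
python3 m.py pics/w5.png
```

```text
bin 4429 ((456.0415954589844, -219.1873779296875), (65.08287811279297, 109.91966247558594), 65.7183609008789) L [[451.2, -48.0], [560.5, 16.8]] z [ 6.06240969 51.06600159]
rim 2064 [[481.0, -48.1], [560.6, 16.7]]
tcp [ 407.84002035 -196.74073644  190.77220264] L 452.5772058525463 -14.638043449616987 0.025567435217721018 [ 0.1883334   0.05388388 -0.4817021 ]
```

View pics/w5.png

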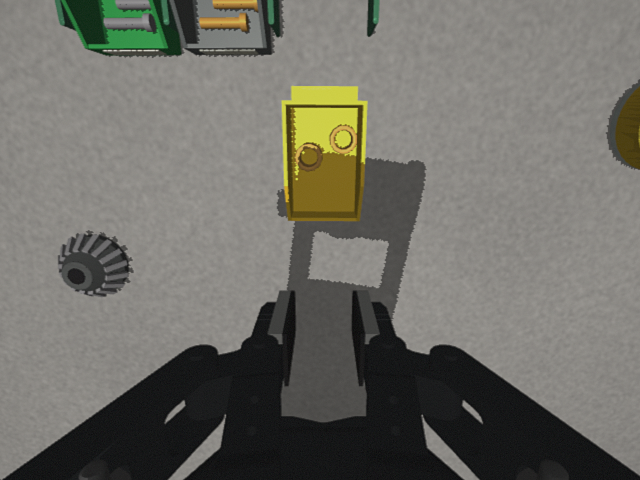

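The bin stands flat and free at bay x ≈ -139 mm, y ≈ 0, within 0.4° of straight, with both bushes in it ((309,155), (343,138)). Now behind it and down for the push.

drive_tool:
  commands: [0, 0, 0, -28, 11, -20, 0.3, 0, 0, 0, -28, 11, -70, 0.3, 0, 0, 0, -28, 11, -120, 0.3, 0, 0, 0, -28, 11, -155, 0.3, 0, 0, 0, -28, 11, -175, 0.3, 0, 0, 0, -28, 11, -181, 0.3, 0, 0, 0, -28, 11, -181, 0.3, 0, 0, 0, -28, 11, -181, 0.3]

```text
t: 13.9
tcp_pos: [0.3807, -0.1863, 0.0112]
orientation: [[0.913, -0.407, 0.001], [-0.407, -0.913, -0.001], [0.002, 0.0, -1.0]]
contact_force: [-0.3, -0.2, 0.6]
opening: 0.0255
```

drive_tool:
  commands: [0, 0, 0, 9, -4, 0, 0.3, 0, 0, 0, 18, -8, 0, 0.3, 0, 0, 0, 27, -12, 0, 0.3, 0, 0, 0, 36.6, -16.2, 0, 0.3, 0, 0, 0, 45.7, -20.3, 0, 0.3, 0, 0, 0, 54.9, -24.3, 0, 0.3, 0, 0, 0, 64, -28.4, 0, 0.3, 0, 0, 0, 73, -32.4, 0, 0.3, 0, 0, 0, 73, -32.4, 0, 0.3]

```text
t: 15.02
tcp_pos: [0.454, -0.2188, 0.0106]
orientation: [[0.913, -0.407, 0.002], [-0.407, -0.913, -0.001], [0.002, 0.0, -1.0]]
contact_force: [0.0, 0.4, 1.2]
opening: 0.0257
```

```bash
python3 m.py pics/w6.png
```

```text
bin 37235 ((510.0215759277344, -238.96270751953125), (84.31690216064453, 107.74409484863281), 66.11946105957031) L [[515.6, -47.7], [613.5, 21.0]] z [ 5.74524768 50.62762892]
rim 8960 [[545.5, -47.8], [613.6, 17.4]]
tcp [ 453.53864717 -218.52715147   10.46368868] L 503.1839389286218 -16.041945372275535 0.025791881616914238 [ 0.2348913  -0.00772444 -0.02954202]
```

View pics/w6.png

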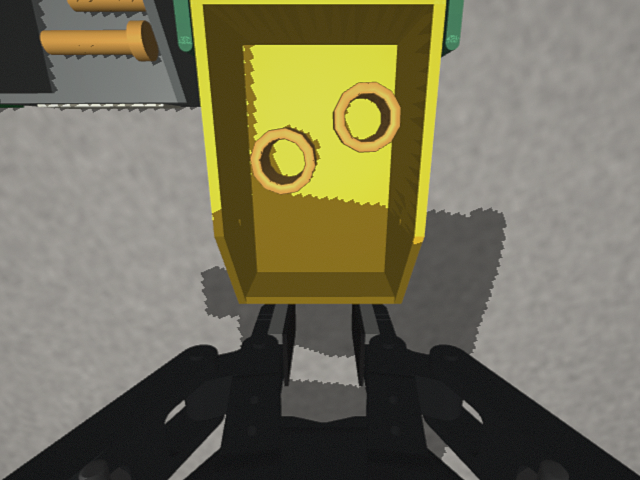

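The bin is entering the mouth midway between the dividers (ends at (184,40), (452,40)) and both bushes are standing. Pushing on.

drive_tool:
  commands: [0, 0, 0, 9, -4, 0, 0.3, 0, 0, 0, 18.3, -8.1, 0, 0.3, 0, 0, 0, 27.4, -12.1, 0, 0.3, 0, 0, 0, 36.6, -16.2, 0, 0.3, 0, 0, 0, 45.7, -20.3, 0, 0.3, 0, 0, 0, 54.9, -24.3, 0, 0.3, 0, 0, 0, 60, -26.6, 0, 0.3, 0, 0, 0, 64, -28.4, 0, 0.3, 0, 0, 0, 64, -28.4, 0, 0.3]

```text
t: 16.2
tcp_pos: [0.5175, -0.2469, 0.0106]
orientation: [[0.913, -0.407, 0.001], [-0.407, -0.913, -0.001], [0.001, 0.0, -1.0]]
contact_force: [-0.1, -0.6, 0.2]
opening: 0.0257
```

drive_tool:
  commands: [0, 0, 0, 1, -0.4, 0, 0.3, 0, 0, 0, 2, -0.9, 0, 0.3, 0, 0, 0, 3, -1.3, 0, 0.3, 0, 0, 0, 3, -1.3, 0, 0.3]

```text
t: 16.7
tcp_pos: [0.5199, -0.2479, 0.0103]
orientation: [[0.913, -0.407, 0.0], [-0.407, -0.913, -0.0], [0.0, -0.0, -1.0]]
contact_force: [-0.9, 0.7, 0.9]
opening: 0.0257
```

drive_tool:
  commands: [0, 0, 0, 1, -0.4, 0, 0.3, 0, 0, 0, 2, -0.9, 0, 0.3, 0, 0, 0, 2, -0.9, 0, 0.3]

```text
t: 17.08
tcp_pos: [0.522, -0.2489, 0.0103]
orientation: [[0.913, -0.407, 0.0], [-0.407, -0.913, -0.0], [0.0, -0.0, -1.0]]
contact_force: [-0.2, 0.8, -0.1]
opening: 0.026
```

drive_tool:
  commands: [0, 0, 0, 1, -0.4, 0, 0.3, 0, 0, 0, 2, -0.9, 0, 0.3, 0, 0, 0, 2, -0.9, 0, 0.3]

```text
t: 17.45
tcp_pos: [0.5234, -0.2495, 0.0103]
orientation: [[0.913, -0.407, -0.001], [-0.407, -0.913, 0.001], [-0.001, -0.0, -1.0]]
contact_force: [-3.8, 2.4, 3.6]
opening: 0.0253
```

drive_tool:
  commands: [0, 0, 0, 1, -0.4, 0, 0.3, 0, 0, 0, 2, -0.9, 0, 0.3, 0, 0, 0, 2, -0.9, 0, 0.3]

```text
t: 17.82
tcp_pos: [0.5235, -0.2494, 0.0099]
orientation: [[0.913, -0.407, -0.006], [-0.407, -0.913, 0.003], [-0.007, -0.0, -1.0]]
contact_force: [-11.3, 4.3, 7.4]
opening: 0.0254
```

It stopped at the back stop (12 N, TCP at the predicted place). Backing off and checking.

drive_tool:
  commands: [0, 0, 0, -5, 2, 0, 0.3, 0, 0, 0, -15, 7, 0, 0.3, 0, 0, 0, -40, 18, 0, 0.3, 0, 0, 0, -75, 33, 10, 0.3, 0, 0, 0, -90, 40, 60, 0.3, 0, 0, 0, -90, 40, 120, 0.3, 0, 0, 0, -90, 40, 180, 0.3, 0, 0, 0, -60, 27, 230, 0.3, 0, 0, 0, -60, 27, 230, 0.3, 0, 0, 0, -60, 27, 230, 0.3]

```text
t: 19.08
tcp_pos: [0.4654, -0.2233, 0.2396]
orientation: [[0.913, -0.407, -0.0], [-0.407, -0.913, 0.0], [-0.0, -0.0, -1.0]]
contact_force: [-0.2, 2.1, -0.3]
opening: 0.0262
```

```bash
python3 m.py pics/w7.png; python3 - <<'E'
from h import *
# blue/red bins and things moved? compare top views
f=grab("top");g=dict(np.load("top0.npz"));d=np.abs(f["img"].astype(int)-g["img"]).max(-1)
for n,(u0,u1,v0,v1) in dict(blue_red=(205,285,190,250),gear=(285,318,255,285),spray=(300,328,140,178),wrench=(198,215,300,360)).items(): print(n,np.percentile(d[v0:v1,u0:u1],[50,95,99]))
E
```

```text
bin 4161 ((580.7864379882812, -274.4647521972656), (73.39513397216797, 101.99383544921875), 66.1514663696289) L [[591.3, -52.2], [693.0, 21.0]] z [ 5.67163504 51.01612339]
rim 1329 [[620.2, -48.2], [693.1, 16.8]]
tcp [ 464.86430609 -222.95938277  238.51210573] L 515.3341486071668 -15.505634945164786 0.02597670669764137 [0.18222298 0.86525049 0.35714735]
blue_red [1. 2. 3.]
gear [1. 2. 3.]
spray [1. 2. 3.]
wrench [1. 2. 3.]
```

View pics/w7.png

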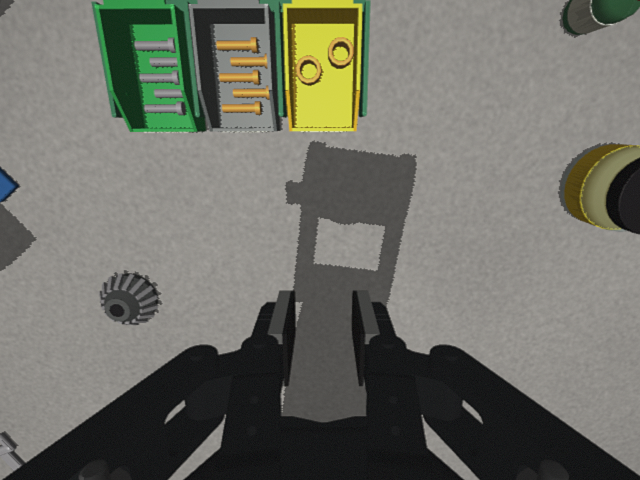

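The yellow bin's front is in line with its neighbours (all at row ~130), centred between the dividers, and both bushes are inside. Handing in.

```bash
python3 -c "
from cell import bot
print(bot.hand_in())"
```

```text
the job is handed in; nothing more can be done
None
```

I lifted the yellow bin off the rail, stood it on the bench in front of the empty (right-hand) bay and let go of it. I then pushed it straight back until it met the back stop (about 12 N), moved the arm clear, and handed in at about 19 s.

- **Bin position:** its front is at 591 mm along the bay, against 590.5 mm for fully home. It is about 0.4 mm off centre between the dividers, with the rim at 50–51 mm and both bushes inside.
- **Other things:** the top view shows the blue and red bins, gear, spray and spanner unchanged. I did not compare the thread lock, grease tub or screwdriver, but the arm went nowhere near them.
- **Disagreement:** the top camera's first estimate of the bay was about 3 mm sideways off the wrist camera's, so I used the wrist values. No check failed.

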